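# Set out the ski grinder's change parts and clamp the guide bar

### The job

Set out the ski grinder's four loose change parts for the next batch: the stone wheel in the large round green nest, the rubber roller in the small round one, the aluminium stop block in the short rectangular one and the long steel guide bar in the cradle, each upright as it is now and sitting flat on the floor of its nest. The cradle's hold-down arm may be open or closed: if it is in the way swing it aside by its knob, lay the bar in, then swing the arm back across the bar until it is fully closed. Let go of everything at the end.

Things in the scene. Friction and masses are not known exactly. Their poses are not given: they have to be found in the camera images.
- bar: Loose steel guide bar with a dark groove line along its top: 110 long (its x), 30 wide (its y), 30 high; lies flat, origin at the centre of its underside. Either way round is right. Belongs in the cradle.
- wheel: Loose small grinding wheel, grey stone disc 64 across and 24 high with a steel hub 30 across and 28 tall standing on top (52 overall); axis upright, origin at the centre of its underside. Take it by the hub. Belongs in the larger round nest.
- roller: Loose upright black rubber feed roller, a cylinder 40 across and 50 high with a pale disc on its top; origin at the centre of its underside. Belongs in the smaller round nest.
- block: Loose aluminium stop block, 64 long (its x), 36 wide (its y), 36 high, two dark screw heads on top; origin at the centre of its underside. Either way round is right. Belongs in the short rectangular nest.
- wheel_nest: Larger round nest, a fixed green tray: 90 outside, 80 inside, rim 12 above the table, floor 4 above the table; origin on the table at its centre, z up.
- roller_nest: Smaller round nest, a fixed green tray: 66 outside, 56 inside, rim 12 above the table, floor 4 above the table; origin on the table at its centre, z up.
- block_nest: Short rectangular nest, a fixed green tray: outside 90 (its x) by 62 (its y), walls 5 thick (inside 80 by 52), rim 12 above the table, floor 4 above the table; origin on the table at its centre, z up.
- cradle: Long rectangular nest with hold-down arm, fixed green tray: outside 56 (its x) by 136 (its y), inside 46 by 126, rim 12 and floor 4 above the table; origin on the table at its centre, z up. The bar lies in it along the cradle's y. A post 16 across stands beside it at x = +36, y = +45, its cap 50 above the table; the arm pivots on it.
- strap (a joint): Hold-down arm: flat steel, 16 wide, 36 to 44 above the table (passes 2 over the seated bar), swings level about the post. 0 = closed on its stop, pointing along the cradle's -x across the bar; grows clockwise from above to 1.6 rad = fully open, along the cradle's +y. Starts anywhere; in the way of loading below about 1.1. Needs about 1.5 N at the knob; stays where left.
- strap_knob (a point): Centre of the top of the black upright round knob at the free end of the hold-down arm: knob 20 across and 38 tall, from 44 to 82 above the table, its axis 80 from the pivot axis.
Not all that is in view belongs to the job. What is meant by the block is not pink, purple or red, and is the larger of those in its own colour.

How it is judged:
By the outcome, as a careful person would: the job done as asked, in the order asked, and still so for the second after the job is handed in, with the robot touching nothing.
It also fails if it takes over 144 s, if anything falls off the work surface, if the arm or the gripper's body presses on something with over 40 N, if the wrist force passes 120 N, or if a joint passes its speed limit or range.

### The arm

A 7-joint arm with a two-finger parallel gripper is mounted at the origin on the work surface. World frame = base frame: x ahead of the robot, y to its left, z up, the work surface at z = 0. Lengths are in m, angles in rad, forces in N, time in s.
With the tool pointing down it reaches from about 0.4 to 0.875 m from the base axis. Payload 6.5 kg.
Tool frame: the origin (TCP) lies at the very end of the fingers, on their centre line; the grasp point (between the pads) lies 19 mm behind it (tcp_to_grasp is the distance from the TCP to the grasp point, in m); z points along the fingers, y is the line along which they close (so a half turn about z gives the same grasp; the last joint's range is limited). The gripper opens to 88 mm and grips with 3 to 60 N. Pads are 18 mm wide; open, the fingers measure 123 mm over their backs; the gripper's body (75 mm by 187 mm) begins 45 mm behind the grasp point.
Start: joints at [-1.354, 0.536, -0.004, 1.538, 0.003, 1.067, -0.071], TCP at [0.181, 0.624, 0.239] pointing down, gripper open.
Joint ranges: [-2.7, 2.7], [-0.37, 2.16], [-1.27, 1.26], [0.24, 2.4], [-1.31, 4.45], [0.19, 1.91], [-2.76, 2.76]. Speed limits (rad/s): [2.39, 2.39, 3.14, 3.14, 3.14, 3.14, 3.14].

### API

Orientations are given as a unit quaternion [w, x, y, z].
In Python, from plant import read_state, snapshot, close_job, tcp_to_grasp gives the robot as it stands.
- The arm moves only by the shell command python3 -m crank 'ROWS' [FORCE]. ROWS is JSON, a list of rows, each a list of 7 numbers: the closure, from -1 (fully open) to 1 (shut), then the shift along the world's x, y, z in m, then the turn, a rotation vector about the world's x, y, z in degrees. In form: [[hand, dx, dy, dz, wx, wy, wz], ...]. A call has 1 to 20 rows; each row shifts and turns the commanded pose from where the row before left it; what a row does not reach is not made up. A row lasts 1/12 s, in which the tool goes at most 41.7 mm and 7.16 degrees, less where a joint would pass 70% of its speed; a pose out of reach is approached as far as the arm can. A call with a gripper value outside its range is refused whole. The fingers move at their own pace and stop on an object; FORCE is the grip in N (left out, the last holds). Time passes only in rows, so rows that do not move let the fingers close. It gives the time, the measured TCP pose, the force, the opening and the grip force at its end, in the units of the state.
- read_state(): the state, without advancing time (a new reading comes with each control period).
- snapshot(name): name is "scene" or "top" or "wrist"; returns a dict with "img" (480x640x3 uint8, red, green, blue), "fx", "fy", "cx", "cy" (pixels), "R" (3x3) and "t" (3): a world point X has camera coordinates R X + t; the wrist camera has in their place "tool_from_camera" (4x4, takes a point from camera to tool coordinates, whose origin is the TCP and whose axes are the flange's). Camera axes: x right, y down, z forward; pixel columns grow to the right and rows downward; lengths in m; the calibration is good to about 2 mm. The wrist camera is an equidistant fisheye: a pixel r from the principal point sees the ray r / f radians off the axis. A picture is of the moment at which its call begins: read the wrist's pose just before it. There is no depth.
- close_job(): hands the job in; it is judged then, once.
The state is a dict: "time_s": time; "qpos": joint angles; "qvel": joint speeds; "joint_efforts": joint torques, N m; "position": TCP position; "ee_rot": TCP orientation; "ft_force": force on the tool from outside, world axes, zero at the start; "ft_torque": the same for the moment, N m; "finger_gap": finger opening in m; "grip_force": force on a finger pad.
Only numpy, scipy, OpenCV 4.12 (cv2) and the standard library are available. Lean on these libraries where they do the work, as an engineer would, in place of code of your own. Each camera call takes 0.05 s, during which the arm holds its last target. There are 200 camera calls.

## Working session

There is one attempt and no reset: what is moved stays moved. The work goes in short steps, Python scripts to look and compute and a shell command to move; the robot and the scene stay as the last step left them, time stands still between calls to the robot, and variables do not carry over. Pictures are saved under pics/ and viewed, at most 14 in all, crops included, and the job is handed in when it is done.

```bash
mkdir -p pics; ls
python3 - <<'E'
from plant import read_state, snapshot, tcp_to_grasp
import cv2,numpy as np
s=read_state();print(s['time_s'],s['position'],s['ee_rot'],s['finger_gap'],tcp_to_grasp)
for n in ['top','scene']:
    d=snapshot(n);cv2.imwrite(f'pics/{n}0.png',d['img'][:,:,::-1]);print(n,d['fx'],d['fy'],d['cx'],d['cy'],np.round(d['R'],3).tolist(),d['t'])
E
```

```text
pics
0.0 [0.18121699 0.62359456 0.23784827] [-4.72749512e-05  1.40878252e-01  9.90026564e-01 -8.48157516e-04] 0.08820594719265508 0.0187
top 489.23299561538386 489.23299561538386 324.33596040437175 234.07691307516097 [[0.024, -0.999, -0.03], [-0.997, -0.022, -0.069], [0.068, 0.032, -0.997]] [0.00813413 0.49346816 0.91872383]
scene 601.0699664793121 601.0699664793121 315.53521283442683 239.99779060162487 [[0.646, 0.763, -0.005], [0.656, -0.559, -0.507], [-0.389, 0.324, -0.862]] [-0.35180772 -0.28660953  1.5590708 ]
```

View pics/top0.png

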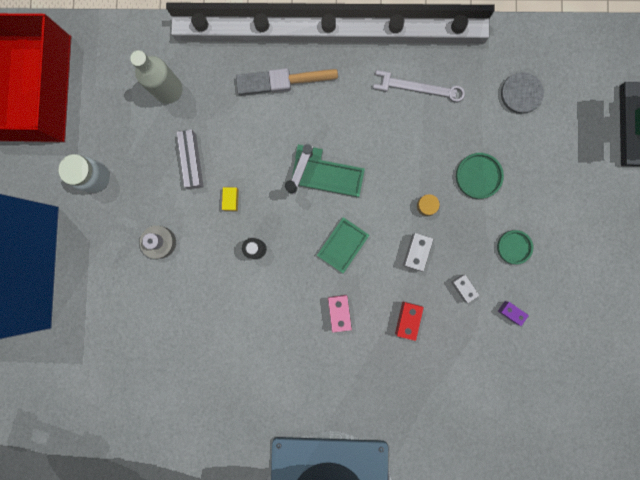

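View pics/scene0.png

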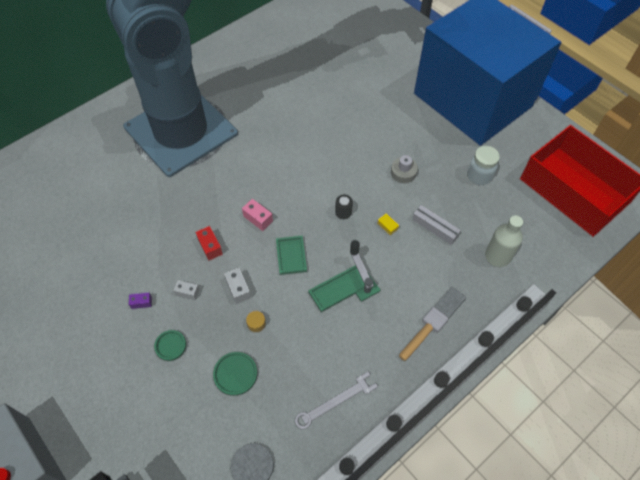

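The top view shows the bar at (188,159), wheel (155,242), roller (254,248) and aluminium block (419,252), with a smaller pale decoy at (466,289). The cradle is at (332,178), with its post at about (307,150) and knob at (291,187), so the hold-down arm is about half closed. The nests are at (479,176) for the wheel, (515,247) for the roller and (342,245) for the block. The scene view agrees.

```bash
cat > h.py <<'E'
import cv2,numpy as np
from plant import read_state,snapshot
def ray(d,u,v,z):
    R=np.array(d['R']);t=np.array(d['t']);c=-R.T@t
    r=R.T@np.array([(u-d['cx'])/d['fx'],(v-d['cy'])/d['fy'],1]);return c+r*(z-c[2])/r[2]
def blobs(m,lo,hi=1e9):
    cs,_=cv2.findContours(m.astype(np.uint8),cv2.RETR_EXTERNAL,cv2.CHAIN_APPROX_NONE)
    return [c for c in cs if lo<cv2.contourArea(c)<hi]
def rect(d,c,z):
    p=np.array([ray(d,*q,z)[:2]*1000 for q in c[:,0,:]],np.float32);return cv2.minAreaRect(p)
E
python3 - <<'E'
from h import *
d=snapshot('top');im=d['img'];h=cv2.cvtColor(im,cv2.COLOR_RGB2HSV);H,S,V=[h[...,i].astype(int) for i in range(3)]
print('cam',-np.array(d['R']).T@np.array(d['t']))
for c in blobs((H>55)&(H<90)&(S>90),150): print('green',c[:,0].mean(0).round(),np.round(np.concatenate([np.ravel(x) for x in rect(d,c,.012)]),1))
for n,(a,b,e,f),lo,z in [('bar',(165,215,120,200),150,.03),('roller',(235,275,230,270),150,.05),('wheel',(130,180,220,265),150,.052),('block',(400,440,225,280),150,.036)]:
    sub=V[e:f,a:b]
    for c in blobs(sub>lo,15):
        c=c+np.array([a,e]);print(n,c[:,0].mean(0).round(),np.round(np.concatenate([np.ravel(x) for x in rect(d,c,z)]),1))
sub=(V<50)&(S<90);m=np.zeros_like(sub);m[130:205,275:330]=sub[130:205,275:330]
for c in blobs(m,15):print('dark',cv2.boundingRect(c),np.round(np.concatenate([np.ravel(x) for x in rect(d,c,.082)]),1))
a=cv2.resize(im[120:280,120:300],None,fx=4,fy=4)[:600,:720,::-1]
b=cv2.resize(im[130:210,270:370],None,fx=4,fy=4)[:,:,::-1]
a[:320,320:720]=b
cv2.imwrite('pics/crop.png',a)
E
```

```text
cam [ 0.42936388 -0.01038985  0.95035213]
green [515. 247.] [ 477.  -342.8   60.8   63.9    1.2]
green [343. 245.] [473.7 -15.9  59.9  87.7  56.9]
green [480. 175.] [ 6.139e+02 -2.757e+02  8.570e+01  8.570e+01  3.000e-01]
green [331. 174.] [613.7   5.3 115.5  76.6  76.8]
bar [183. 159.] [632.2 294.8 110.   10.9  10.3]
bar [192. 157.] [635.5 277.3 110.7  11.7  10.3]
roller [252. 248.] [462.7 152.8  20.9  19.8  65. ]
wheel [150. 240.] [471.7 342.4  28.1  26.3   2.7]
block [419. 252.] [ 463.4 -157.8   35.4   64.6   73.6]
```

View pics/crop.png

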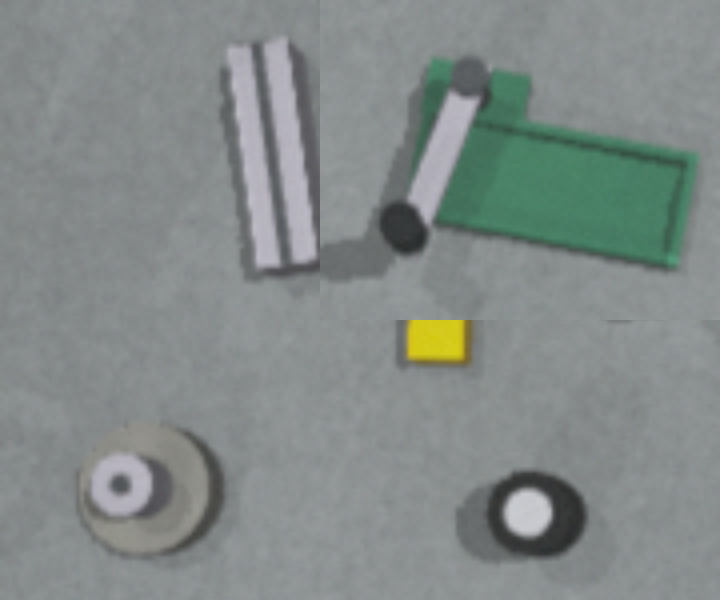

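Run:
```python
from h import *
d=snapshot('top')
P=lambda u,v,z:ray(d,u,v,z)[:2]*1000
A=P(364.2,168,.012);B=P(359.2,197,.012);C=P(300,186,.012)
print('AB',np.linalg.norm(A-B),A,B,C)
for a,b in((C,B),): y=(a-b)/np.linalg.norm(a-b);print('y ang',np.degrees(np.arctan2(y[1],y[0])))
x=(A-B)/np.linalg.norm(A-B);print('x ang',np.degrees(np.arctan2(x[1],x[0])))
post=P(307.3,149.3,.05);kn=P(289.8,185.5,.082)
th=np.radians(np.mean([np.degrees(np.arctan2(y[1],y[0]))-90,np.degrees(np.arctan2(x[1],x[0]))]))
ex=np.array([np.cos(th),np.sin(th)]);ey=np.array([-ex[1],ex[0]])
print('centre AB',(A+B)/2+68*ey,'centre post',post-36*ex-45*ey,'th',np.degrees(th))
v=kn-post;print('post',post,'knob',kn,np.linalg.norm(v),'strap',np.arctan2(-(v@ -ey)*1, -(v@ex)))
```

```text
AB 57.41884212604932 [623.44052112 -54.46439692] [566.66622073 -45.88522179] [585.90585707  69.13151114]
y ang 80.50366533382704
x ang -8.592964751798362
centre AB [605.74325025  16.97968774] centre post [606.43500682  15.36104303] th -9.04464970898566
post [649.06157248  54.14217118] knob [574.78568724  81.57840829] 79.18114823069756 strap 0.19597804455820467
```

Run:
```python
from h import *
a=snapshot('top');b=snapshot('scene')
def tri(p,q):
    M=[];r=[]
    for d,(u,v) in((a,p),(b,q)):
        R=np.array(d['R']);t=np.array(d['t'])
        for i,k in((0,(u-d['cx'])/d['fx']),(1,(v-d['cy'])/d['fy'])):
            M.append(R[i]-k*R[2]);r.append(k*t[2]-t[i])
    x,e,_,_=np.linalg.lstsq(np.array(M),np.array(r),rcond=None);return (x*1000).round(),e
for n,p,q in[('box cornerHi',(57,207),(485,92)),('box cornerLo',(50,330),(425,28)),('bottle cap',(138,58),(516,222)),('jar lid',(74,169),(487,156)),('hub',(150,240),(406,161)),('roller',(252,248),(344,200)),('knob',(290,185.5),(355,246))]: print(n,*tri(p,q))
print('bottle base',ray(a,167,92,0)*1000)
```

```text
box cornerHi [529. 454. 222.] [0.00267368]
box cornerLo [364. 403. 318.] [0.00406599]
bottle cap [782. 344. 140.] [8.98278582e-10]
jar lid [600. 485.  69.] [7.41409776e-08]
hub [473. 347.  41.] [3.20112556e-09]
roller [463. 154.  46.] [3.76017351e-06]
knob [578.  84.  65.] [5.40635321e-07]
bottle base [773.2568489  342.94269339   0.        ]
```

Run:
```python
from h import *
a=snapshot('top');b=snapshot('scene')
for p in[(485,138),(415,88)]:print('scene base',(ray(b,*p,0)*1000).round())
for z in(.12,.16,.2,.25):print(z,[(ray(a,*p,z)*1000).round()[:2] for p in[(57,207),(50,330)]],[(ray(b,*p,z)*1000).round()[:2] for p in[(485,92),(425,28),(558,43)]])
```

```text
scene base [532. 579.   0.]
scene base [292. 567.   0.]
0.12 [array([523., 482.]), array([312., 481.])] [array([485., 590.]), array([231., 642.]), array([492., 861.])]
0.16 [array([519., 458.]), array([317., 457.])] [array([505., 553.]), array([260., 604.]), array([512., 814.])]
0.2 [array([514., 435.]), array([323., 434.])] [array([525., 516.]), array([290., 565.]), array([532., 767.])]
0.25 [array([508., 405.]), array([330., 404.])] [array([550., 471.]), array([326., 517.]), array([556., 709.])]
```

```bash
python3 -m crank '[[-1,0.018,-0.0176,0,0,0,-4.6],[-1,0.018,-0.0176,0,0,0,-4.6],[-1,0.018,-0.0176,0,0,0,-4.6],[-1,0.018,-0.0176,0,0,0,-4.6],[-1,0.018,-0.0176,0,0,0,-4.6],[-1,0.018,-0.0176,0,0,0,-4.6],[-1,0.018,-0.0176,0,0,0,-4.6],[-1,0.018,-0.0176,0,0,0,-4.6],[-1,0.018,-0.0176,0,0,0,-4.6],[-1,0.018,-0.0176,0,0,0,-4.6],[-1,0.018,-0.0176,0,0,0,-4.6],[-1,0.018,-0.0176,0,0,0,-4.6],[-1,0.018,-0.0176,0,0,0,-4.6],[-1,0.018,-0.0176,0,0,0,-4.6],[-1,0.018,-0.0176,0,0,0,-4.6],[-1,0.018,-0.0176,0,0,0,-4.6],[-1,0,0,-0.03,0,0,0],[-1,0,0,-0.03,0,0,0],[-1,0,0,-0.03,0,0,0],[-1,0,0,0,0,0,0]]' 40
cat > w.py <<'E'
import sys
from h import *
from scipy.spatial.transform import Rotation as Ro
s=read_state();d=snapshot('wrist');T=np.array(d['tool_from_camera'])
q=s['ee_rot'];Rw=Ro.from_quat([q[1],q[2],q[3],q[0]]).as_matrix();p=np.array(s['position'])
y=Rw[:,1];print('t',s['time_s'],'tcp',p.round(4),'yaw',np.degrees(np.arctan2(y[1],y[0])).round(1),'z',Rw[:,2].round(3),'gap',round(s['finger_gap'],4))
def wray(u,v,z):
    dx,dy=u-d['cx'],v-d['cy'];r=np.hypot(dx,dy);th=r/d['fx'];k=np.sin(th)/max(r,1e-9)
    c=np.array([dx*k,dy*k,np.cos(th)]);g=Rw@(T[:3,:3]@c);o=p+Rw@T[:3,3];return (o+g*(z-o[2])/g[2])*1000
def wpix(X):
    c=T[:3,:3].T@(Rw.T@(np.array(X)/1000-p)-T[:3,3]);th=np.arctan2(np.hypot(c[0],c[1]),c[2]);n=np.hypot(c[0],c[1])
    return d['cx']+d['fx']*th*c[0]/n,d['cy']+d['fx']*th*c[1]/n
E
python3 - <<'E'
from w import *
im=d['img'][:,:,::-1].copy();print(d['fx'],T.round(3).tolist());print('pred hub px',wpix([472,344,52]))
cv2.imwrite('pics/w1.png',im)
E
```

```text
time_s: 2.07
position: [0.4662, 0.3405, 0.1437]
ee_rot: [-0.0, 0.706, 0.708, -0.005]
ft_force: [-1.2, -0.7, -1.0]
finger_gap: 0.0878
grip_force: 0.0
t 2.0667 tcp [0.4662 0.3405 0.1437] yaw 0.2 z [-0.007 -0.006 -1.   ] gap 0.0878
371.64829954431775 [[0.001, -0.958, -0.288, 0.074], [1.0, 0.001, -0.0, -0.001], [0.001, -0.288, 0.958, -0.145], [0.0, 0.0, 0.0, 1.0]]
pred hub px (np.float64(333.09004150554375), np.float64(239.74782532062312))
```

View pics/w1.png

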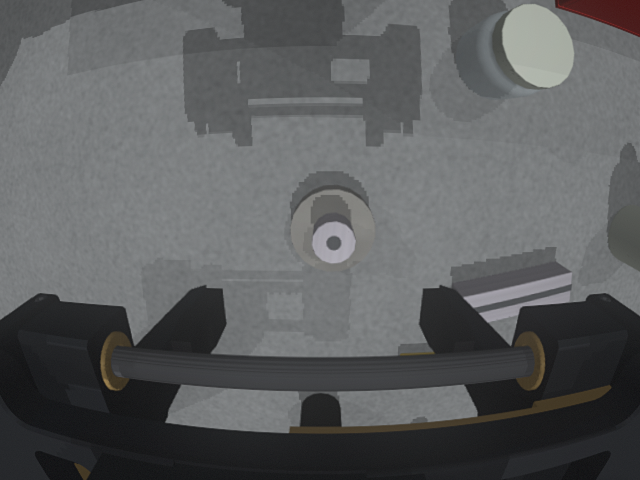

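The hub appears at (333.5, 242) in the wrist view. The top camera predicted (333, 240), so the measurements agree.

```bash
python3 -m crank '[[-1,0.005,0.003,-0.02,0,0,0],[-1,0,0,-0.03,0,0,0],[-1,0,0,-0.03,0,0,0],[-1,0,0,-0.02,0,0,0],[-1,0,0,-0.01,0,0,0],[-1,0,0,0,0,0,0],[-1,0,0,0,0,0,0],[-1,0,0,0,0,0,0]]' 40
```

```text
time_s: 2.78
position: [0.4758, 0.3465, 0.0408]
ee_rot: [0.0, 0.706, 0.708, 0.002]
ft_force: [-1.1, 0.4, 0.1]
finger_gap: 0.0881
grip_force: 0.0
```

```bash
python3 -m crank '[[-1,-0.003,-0.003,-0.006,0,0,0],[-1,0,0,-0.006,0,0,0],[1,0,0,0,0,0,0],[1,0,0,0,0,0,0],[1,0,0,0,0,0,0],[1,0,0,0,0,0,0],[1,0,0,0,0,0,0],[1,0,0,0,0,0,0],[1,0,0,0,0,0,0],[1,0,0,0,0,0,0]]' 40
```

```text
time_s: 3.62
position: [0.4714, 0.3426, 0.0268]
ee_rot: [0.0, 0.706, 0.708, 0.0]
ft_force: [-0.1, -0.1, 0.3]
finger_gap: 0.0368
grip_force: 0.0
```

```bash
python3 -m crank '[[1,0,0,0,0,0,0],[1,0,0,0,0,0,0],[1,0,0,0,0,0,0],[1,0,0,0,0,0,0],[1,0,0,0.01,0,0,0],[1,0,0,0.03,0,0,0],[1,0,0,0.03,0,0,0],[1,0,0,0.03,0,0,0],[1,0.006,-0.026,0,0,0,0],[1,0.006,-0.026,0,0,0,0],[1,0.006,-0.026,0,0,0,0],[1,0.006,-0.026,0,0,0,0],[1,0.006,-0.026,0,0,0,0],[1,0.006,-0.026,0,0,0,0],[1,0.006,-0.026,0,0,0,0],[1,0.006,-0.026,0,0,0,0]]' 40
```

```text
time_s: 4.95
position: [0.519, 0.1333, 0.1272]
ee_rot: [-0.0, 0.706, 0.708, -0.0]
ft_force: [0.8, -0.1, -2.3]
finger_gap: 0.0293
grip_force: 40.0
```

```bash
python3 -m crank '[[1,0.006,-0.0256,0,0,0,0],[1,0.006,-0.0256,0,0,0,0],[1,0.006,-0.0256,0,0,0,0],[1,0.006,-0.0256,0,0,0,0],[1,0.006,-0.0256,0,0,0,0],[1,0.006,-0.0256,0,0,0,0],[1,0.006,-0.0256,0,0,0,0],[1,0.006,-0.0256,0,0,0,0],[1,0.006,-0.0256,0,0,0,0],[1,0.006,-0.0256,0,0,0,0],[1,0.006,-0.0256,0,0,0,0],[1,0.006,-0.0256,0,0,0,0],[1,0.006,-0.0256,0,0,0,0],[1,0.006,-0.0256,0,0,0,0],[1,0.006,-0.0256,0,0,0,0],[1,0.006,-0.0256,0,0,0,0],[1,0,0,0,0,0,0],[1,0,0,0,0,0,0]]' 40
python3 - <<'E'
from w import *
im=d['img'];print('pred nest px',wpix([614,-275.7,12]))
h=cv2.cvtColor(im,cv2.COLOR_RGB2HSV).astype(int);m=(h[...,0]>55)&(h[...,0]<90)&(h[...,1]>90)
for c in blobs(m,300):
    W=np.array([wray(*q,12)[:2] for q in c[:,0]],np.float32);print(cv2.boundingRect(c),cv2.minEnclosingCircle(W))
cv2.imwrite('pics/w2.png',im[:,:,::-1])
E
```

```text
time_s: 6.45
position: [0.6144, -0.2769, 0.1269]
ee_rot: [-0.0, 0.707, 0.707, -0.001]
ft_force: [-0.8, -0.1, -1.7]
finger_gap: 0.0287
grip_force: 40.0
t 6.45 tcp [ 0.6144 -0.2769  0.1269] yaw 0.0 z [-0.001 -0.001 -1.   ] gap 0.0287
pred nest px (np.float64(322.8766325814535), np.float64(234.42656003697851))
```

View pics/w2.png

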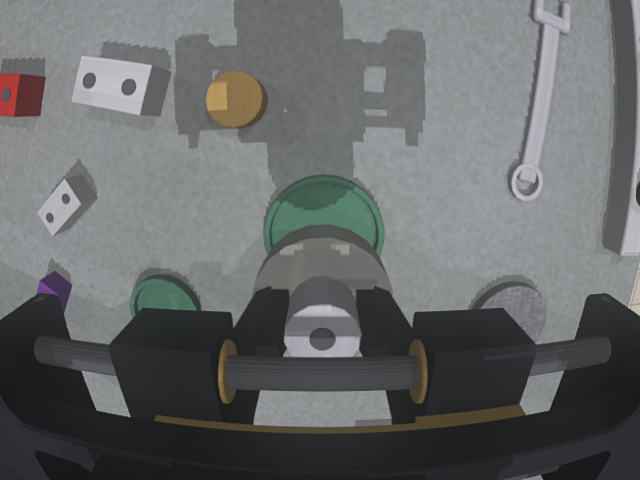

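```bash
python3 -m crank '[[1,0,0,-0.03,0,0,0],[1,0,0,-0.03,0,0,0],[1,0,0,-0.02,0,0,0],[1,0,0,-0.008,0,0,0],[1,0,0,-0.005,0,0,0],[1,0,0,-0.003,0,0,0],[1,0,0,0,0,0,0],[1,0,0,0,0,0,0]]' 40
```

```text
time_s: 7.17
position: [0.6163, -0.2752, 0.0321]
ee_rot: [0.001, 0.706, 0.708, 0.0]
ft_force: [0.3, -0.1, -2.2]
finger_gap: 0.0289
grip_force: 40.0
```

```bash
python3 -m crank '[[1,0,0,-0.0015,0,0,0],[1,0,0,0,0,0,0],[-1,0,0,0,0,0,0],[-1,0,0,0,0,0,0],[-1,0,0,0,0,0,0],[-1,0,0,0,0,0,0],[-1,0,0,0,0,0,0],[-1,0,0,0,0,0,0],[-1,0,0,0.02,0,0,0],[-1,0,0,0.03,0,0,0],[-1,0,0,0.03,0,0,0],[-1,0,0,0.03,0,0,0],[-1,-0.009,0.026,0,0,0,0],[-1,-0.009,0.026,0,0,0,0],[-1,-0.009,0.026,0,0,0,0],[-1,-0.009,0.026,0,0,0,0]]' 40
python3 - <<'E'
from h import *
d=snapshot('top');cv2.imwrite('pics/t2.png',cv2.resize(d['img'][130:280,380:560],None,fx=3,fy=3)[:,:,::-1])
E
```

```text
time_s: 8.5
position: [0.5789, -0.17, 0.1394]
ee_rot: [0.0, 0.706, 0.708, 0.0]
ft_force: [1.0, 0.9, -0.2]
finger_gap: 0.0879
grip_force: 0.0
```

View pics/t2.png

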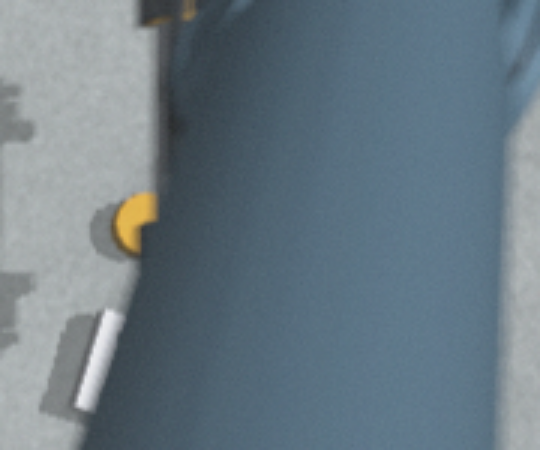

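The arm hides the wheel nest in this view, so I'll check the wheel later. Next is the roller.

```bash
python3 -m crank '[[-1,-0.0097,0.0269,0,0,0,0],[-1,-0.0097,0.0269,0,0,0,0],[-1,-0.0097,0.0269,0,0,0,0],[-1,-0.0097,0.0269,0,0,0,0],[-1,-0.0097,0.0269,0,0,0,0],[-1,-0.0097,0.0269,0,0,0,0],[-1,-0.0097,0.0269,0,0,0,0],[-1,-0.0097,0.0269,0,0,0,0],[-1,-0.0097,0.0269,0,0,0,0],[-1,-0.0097,0.0269,0,0,0,0],[-1,-0.0097,0.0269,0,0,0,0],[-1,-0.0097,0.0269,0,0,0,0],[-1,0,0,-0.03,0,0,0],[-1,0,0,-0.02,0,0,0],[-1,0,0,0,0,0,0],[-1,0,0,0,0,0,0]]' 40
python3 - <<'E'
from h import *
d=snapshot('top');h=cv2.cvtColor(d['img'],cv2.COLOR_RGB2HSV).astype(int);m=h[...,2]>150;z=m*0;z[150:200,440:520]=m[150:200,440:520]
for c in blobs(z,20):print(np.concatenate([np.ravel(x) for x in rect(d,c,.056)]).round(1))
m=(h[...,0]>55)&(h[...,0]<90)&(h[...,1]>90)
for c in blobs(m,150):print('g',c[:,0].mean(0))
E
```

```text
time_s: 9.88
position: [0.4625, 0.1512, 0.0889]
ee_rot: [-0.0, 0.706, 0.708, -0.001]
ft_force: [0.1, -1.1, 0.3]
finger_gap: 0.088
grip_force: 0.0
[ 609.9 -266.    57.4   58.2    1. ]
[ 606.1 -263.3   90.9  144.6    1. ]
g [514.98947368 246.56842105]
g [342.73170732 244.82113821]
g [479.7007874  175.23622047]
g [330.93442623 174.06010929]
```

```bash
python3 -m crank '[[-1,0,0.001,-0.03,0,0,0],[-1,0,0,-0.025,0,0,0],[-1,0,0,-0.014,0,0,0],[-1,0,0,0,0,0,0],[1,0,0,0,0,0,0],[1,0,0,0,0,0,0],[1,0,0,0,0,0,0],[1,0,0,0,0,0,0],[1,0,0,0,0,0,0],[1,0,0,0,0,0,0],[1,0,0,0,0,0,0],[1,0,0,0,0,0,0],[1,0,0,0,0,0,0],[1,0,0,0,0,0,0]]' 30
python3 - <<'E'
from h import *
d=snapshot('top');cv2.imwrite('pics/t3.png',cv2.resize(d['img'][130:280,380:560],None,fx=3,fy=3)[:,:,::-1])
E
```

```text
time_s: 11.1
position: [0.4632, 0.1529, 0.0204]
ee_rot: [0.0, 0.706, 0.708, 0.0]
ft_force: [-0.4, 0.7, 4.1]
finger_gap: 0.0394
grip_force: 30.0
```

View pics/t3.png

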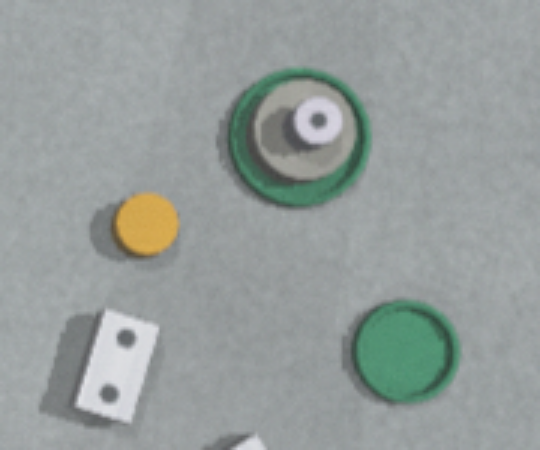

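The wheel is seated inside its nest: stone disc at about (307,130) in the crop, nest at (300,137). The roller is gripped at 39.4 mm, so I'll carry it over.

```bash
python3 -m crank '[[1,0,0,0.02,0,0,0],[1,0,0,0.03,0,0,0],[1,0,0,0.03,0,0,0],[1,0,0,0.02,0,0,0],[1,0.0009,-0.031,0,0,0,0],[1,0.0009,-0.031,0,0,0,0],[1,0.0009,-0.031,0,0,0,0],[1,0.0009,-0.031,0,0,0,0],[1,0.0009,-0.031,0,0,0,0],[1,0.0009,-0.031,0,0,0,0],[1,0.0009,-0.031,0,0,0,0],[1,0.0009,-0.031,0,0,0,0],[1,0.0009,-0.031,0,0,0,0],[1,0.0009,-0.031,0,0,0,0],[1,0.0009,-0.031,0,0,0,0],[1,0.0009,-0.031,0,0,0,0],[1,0.0009,-0.031,0,0,0,0],[1,0.0009,-0.031,0,0,0,0],[1,0.0009,-0.031,0,0,0,0],[1,0.0009,-0.031,0,0,0,0]]' 30
python3 -m crank '[[1,0,0,0,0,0,0],[1,0,0,0,0,0,0],[1,0,0,0,0,0,0]]'
```

```text
time_s: 12.82
position: [0.4766, -0.3443, 0.1196]
ee_rot: [-0.001, 0.706, 0.708, -0.0]
ft_force: [0.6, 0.1, -1.8]
finger_gap: 0.0392
grip_force: 30.0
time_s: 13.07
position: [0.4769, -0.3422, 0.1195]
ee_rot: [-0.001, 0.706, 0.708, 0.0]
ft_force: [-0.7, 0.9, -2.5]
finger_gap: 0.0391
grip_force: 30.0
```

```bash
python3 -m crank '[[1,0,0,-0.03,0,0,0],[1,0,0,-0.03,0,0,0],[1,0,0,-0.02,0,0,0],[1,0,0,-0.009,0,0,0],[1,0,0,-0.004,0,0,0],[1,0,0,-0.003,0,0,0],[1,0,0,0,0,0,0],[1,0,0,0,0,0,0],[1,0,0,0,0,0,0]]'
```

```text
time_s: 13.82
position: [0.4782, -0.3436, 0.0253]
ee_rot: [0.001, 0.706, 0.708, 0.0]
ft_force: [-0.3, -0.1, -1.8]
finger_gap: 0.0393
grip_force: 30.0
```

```bash
python3 -m crank '[[1,0,0,-0.0015,0,0,0],[1,0,0,0,0,0,0],[-1,0,0,0,0,0,0],[-1,0,0,0,0,0,0],[-1,0,0,0,0,0,0],[-1,0,0,0,0,0,0],[-1,0,0,0,0,0,0],[-1,0,0,0,0,0,0],[-1,0,0,0.03,0,0,0],[-1,0,0,0.03,0,0,0],[-1,0,0,0.03,0,0,0]]'
python3 -m crank '[[-1,-0.0012,0.0155,0,0,0,6.1],[-1,-0.0012,0.0155,0,0,0,6.1],[-1,-0.0012,0.0155,0,0,0,6.1],[-1,-0.0012,0.0155,0,0,0,6.1],[-1,-0.0012,0.0155,0,0,0,6.1],[-1,-0.0012,0.0155,0,0,0,6.1],[-1,-0.0012,0.0155,0,0,0,6.1],[-1,-0.0012,0.0155,0,0,0,6.1],[-1,-0.0012,0.0155,0,0,0,6.1],[-1,-0.0012,0.0155,0,0,0,6.1],[-1,-0.0012,0.0155,0,0,0,6.1],[-1,-0.0012,0.0155,0,0,0,6.1],[-1,0,0,0,0,0,0],[-1,0,0,0,0,0,0]]'
python3 - <<'E'
from w import *
print('pred block px',wpix([463.4,-157.8,36]),'nest',wpix([477,-342.8,12]))
cv2.imwrite('pics/w3.png',d['img'][:,:,::-1])
E
```

```text
time_s: 14.73
position: [0.4768, -0.343, 0.1133]
ee_rot: [-0.001, 0.706, 0.708, -0.0]
ft_force: [0.1, -0.4, 0.0]
finger_gap: 0.0884
grip_force: 0.0
time_s: 15.9
position: [0.463, -0.1571, 0.1128]
ee_rot: [0.0, 0.145, 0.989, 0.0]
ft_force: [-0.0, -0.6, -0.2]
finger_gap: 0.088
grip_force: 0.0
t 15.9 tcp [ 0.463  -0.1571  0.1128] yaw 73.3 z [ 0.  0. -1.] gap 0.088
pred block px (np.float64(322.30736133271694), np.float64(254.95723106162484)) nest (np.float64(116.80521856197348), np.float64(318.5326126812118))
```

View pics/w3.png

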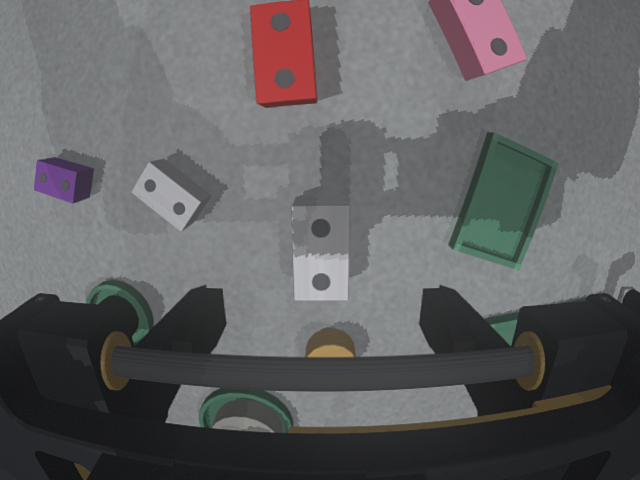

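The block's top face is centred at (321,253), square to the fingers and where predicted.

```bash
python3 -m crank '[[-1,0,0,-0.03,0,0,0],[-1,0,0,-0.03,0,0,0],[-1,0,0,-0.025,0,0,0],[-1,0,0,-0.015,0,0,0],[-1,0,0,0,0,0,0],[1,0,0,0,0,0,0],[1,0,0,0,0,0,0],[1,0,0,0,0,0,0],[1,0,0,0,0,0,0],[1,0,0,0,0,0,0],[1,0,0,0,0,0,0],[1,0,0,0,0,0,0],[1,0,0,0,0,0,0],[1,0,0,0,0,0,0],[1,0,0,0,0,0,0]]' 40
```

```text
time_s: 17.2
position: [0.463, -0.1573, 0.0129]
ee_rot: [0.0, 0.144, 0.99, -0.0]
ft_force: [-1.2, -0.2, 4.0]
finger_gap: 0.0356
grip_force: 40.0
```

```bash
python3 -m crank '[[1,0,0,0.02,0,0,0],[1,0,0,0.03,0,0,0],[1,0,0,0.02,0,0,0],[1,0.0015,0.0202,0,0,0,-2.36],[1,0.0015,0.0202,0,0,0,-2.36],[1,0.0015,0.0202,0,0,0,-2.36],[1,0.0015,0.0202,0,0,0,-2.36],[1,0.0015,0.0202,0,0,0,-2.36],[1,0.0015,0.0202,0,0,0,-2.36],[1,0.0015,0.0202,0,0,0,-2.36],[1,0,0,0,0,0,0],[1,0,0,0,0,0,0],[1,0,0,0,0,0,0]]' 40
python3 - <<'E'
from w import *
ex=np.array([np.cos(np.radians(-33.1)),np.sin(np.radians(-33.1))]);ey=np.array([-ex[1],ex[0]]);im=d['img'][:,:,::-1].copy()
for a,b in[(45,31),(45,-31),(-45,-31),(-45,31)]:
    q=np.array([473.7,-15.9])+a*ex+b*ey;cv2.circle(im,tuple(int(round(k)) for k in wpix([*q,12])),3,(0,0,255),1)
cv2.imwrite('pics/w4.png',im)
E
```

```text
time_s: 18.28
position: [0.4731, -0.0164, 0.0825]
ee_rot: [-0.0, 0.285, 0.959, -0.0]
ft_force: [-0.3, -0.2, -2.1]
finger_gap: 0.0353
grip_force: 40.0
t 18.2833 tcp [ 0.4731 -0.0164  0.0825] yaw 56.9 z [-0.001 -0.001 -1.   ] gap 0.0353
```

View pics/w4.png

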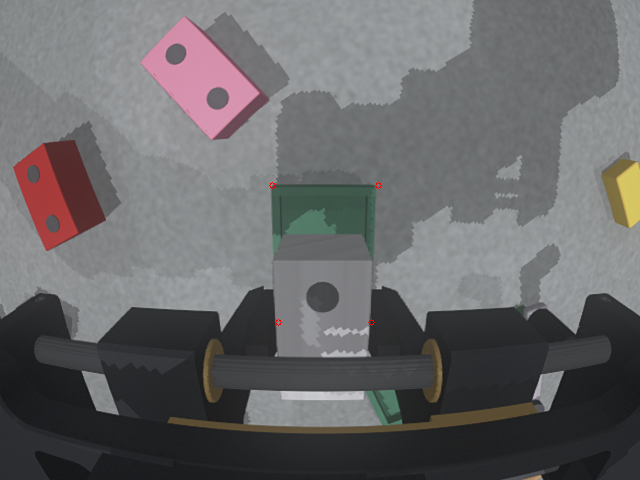

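The block is aligned over its nest; the nest corners match the predicted ones at about (272,185) and (378,185).

```bash
python3 -m crank '[[1,0,0,-0.03,0,0,0],[1,0,0,-0.02,0,0,0],[1,0,0,-0.009,0,0,0],[1,0,0,-0.004,0,0,0],[1,0,0,-0.003,0,0,0],[1,0,0,0,0,0,0],[1,0,0,0,0,0,0]]'
```

```text
time_s: 18.92
position: [0.4742, -0.0162, 0.0175]
ee_rot: [0.001, 0.285, 0.958, 0.0]
ft_force: [-0.1, -0.4, -2.4]
finger_gap: 0.036
grip_force: 40.0
```

```bash
python3 -m crank '[[1,0,0,-0.001,0,0,0],[1,0,0,0,0,0,0],[-1,0,0,0,0,0,0],[-1,0,0,0,0,0,0],[-1,0,0,0,0,0,0],[-1,0,0,0,0,0,0],[-1,0,0,0,0,0,0],[-1,0,0,0.03,0,0,0],[-1,0,0,0.03,0,0,0],[-1,0,0,0.03,0,0,0],[-1,0,0,0.04,0,0,0],[-1,0.017,0.0165,0,0,0,2.2],[-1,0.017,0.0165,0,0,0,2.2],[-1,0.017,0.0165,0,0,0,2.2],[-1,0.017,0.0165,0,0,0,2.2],[-1,0.017,0.0165,0,0,0,2.2],[-1,0.017,0.0165,0,0,0,2.2],[-1,0,0,0,0,0,0],[-1,0,0,0,0,0,0]]'
python3 - <<'E'
from w import *
print('knob',wpix([576.5,83,82]),'post',wpix([649,54,50]))
cv2.imwrite('pics/w5.png',d['img'][:,:,::-1])
E
```

```text
time_s: 20.5
position: [0.5756, 0.0841, 0.1453]
ee_rot: [-0.0, 0.172, 0.985, 0.0]
ft_force: [0.9, -0.8, -0.3]
finger_gap: 0.088
grip_force: 0.0
t 20.5 tcp [0.5756 0.0841 0.1453] yaw 70.1 z [-0.  0. -1.] gap 0.088
knob (np.float64(322.15874471688073), np.float64(263.2838322537153)) post (np.float64(318.650914047205), np.float64(345.21056912491775))
```

View pics/w5.png

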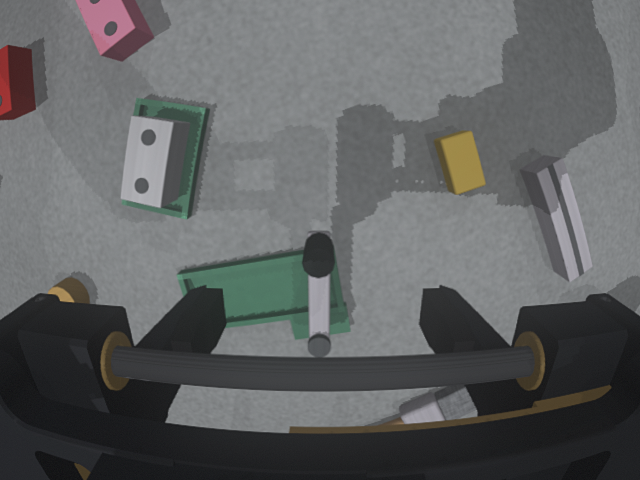

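The block sits in its nest at about (155,160), and the knob top is at (320,262), as predicted. I'll grip the knob lightly and swing the arm open along its arc.

```bash
python3 -m crank '[[-1,0,-0.0005,-0.03,0,0,0],[-1,0,0,-0.03,0,0,0],[-1,0,0,-0.02,0,0,0],[-1,0,0,-0.010,0,0,0],[-1,0,0,0,0,0,0],[1,0,0,0,0,0,0],[1,0,0,0,0,0,0],[1,0,0,0,0,0,0],[1,0,0,0,0,0,0],[1,0,0,0,0,0,0],[1,0,0,0,0,0,0],[1,0,0,0,0,0,0],[1,0,0,0,0,0,0],[1,0,0,0,0,0,0],[1,0,0,0,0,0,0],[1,0,0,0,0,0,0],[1,0,0,0,0,0,0]]' 8
```

```text
time_s: 21.97
position: [0.5753, 0.0826, 0.0557]
ee_rot: [-0.0, 0.173, 0.985, -0.0]
ft_force: [-0.1, -0.9, -0.4]
finger_gap: 0.0199
grip_force: 8.0
```

```bash
python3 -m crank '[[1,0.0036,0.0079,0,0,0,-6.2],[1,0.0045,0.0074,0,0,0,-6.2],[1,0.0052,0.0069,0,0,0,-6.2],[1,0.0059,0.0063,0,0,0,-6.2],[1,0.0066,0.0056,0,0,0,-6.2],[1,0.0072,0.0049,0,0,0,-6.2],[1,0.0076,0.0041,0,0,0,-6.2],[1,0.0080,0.0032,0,0,0,-6.2],[1,0.0083,0.0023,0,0,0,-6.2],[1,0.0085,0.0014,0,0,0,-6.2],[1,0.0086,0.0005,0,0,0,-6.2],[1,0.0086,-0.0005,0,0,0,-6.2],[1,0,0,0,0,0,0],[1,0,0,0,0,0,0]]' 8
```

```text
time_s: 23.13
position: [0.6586, 0.1355, 0.0557]
ee_rot: [-0.0, 0.732, 0.681, 0.001]
ft_force: [0.9, 6.6, -0.2]
finger_gap: 0.0192
grip_force: 8.0
```

```bash
python3 -m crank '[[-1,0,0,0,0,0,0],[-1,0,0,0,0,0,0],[-1,0,0,0,0,0,0],[-1,0,0,0,0,0,0],[-1,0,0,0.03,0,0,0],[-1,0,0,0.03,0,0,0],[-1,0,0,0.02,0,0,0],[-1,-0.002,0.0125,0,0,0,-6.3],[-1,-0.002,0.0125,0,0,0,-6.3],[-1,-0.002,0.0125,0,0,0,-6.3],[-1,-0.002,0.0125,0,0,0,-6.3],[-1,-0.002,0.0125,0,0,0,-6.3],[-1,-0.002,0.0125,0,0,0,-6.3],[-1,-0.002,0.0125,0,0,0,-6.3],[-1,-0.002,0.0125,0,0,0,-6.3],[-1,-0.002,0.0125,0,0,0,-6.3],[-1,-0.002,0.0125,0,0,0,-6.3],[-1,-0.002,0.0125,0,0,0,-6.3],[-1,-0.002,0.0125,0,0,0,-6.3],[-1,0,0,0,0,0,0]]' 50
python3 -m crank '[[-1,0,0,0,0,0,0],[-1,0,0,0,0,0,0]]'
python3 - <<'E'
from w import *
print('bar',wpix([634,286,30]))
m=np.array(d['img']).max(2)>150;z=m*0;z[100:300,230:420]=m[100:300,230:420]
for c in blobs(z,150):
    W=np.array([wray(*q,30)[:2] for q in c[:,0]],np.float32);print(cv2.boundingRect(c),cv2.minAreaRect(W))
cv2.imwrite('pics/w6.png',d['img'][:,:,::-1])
dd=snapshot('top');im=dd['img'][:,:,::-1]
E
```

```text
time_s: 24.8
position: [0.633, 0.2861, 0.1351]
ee_rot: [-0.001, 0.996, 0.088, -0.0]
ft_force: [0.2, 1.0, -0.1]
finger_gap: 0.0879
grip_force: 0.0
time_s: 24.97
position: [0.6343, 0.2812, 0.1358]
ee_rot: [0.001, 0.996, 0.089, 0.0]
ft_force: [0.1, -0.1, 0.7]
finger_gap: 0.0882
grip_force: 0.0
t 24.9667 tcp [0.6343 0.2812 0.1358] yaw -79.8 z [ 0.    -0.001 -1.   ] gap 0.0882
bar (np.float64(314.83534058353325), np.float64(238.31937930300606))
(322, 160, 16, 131) ((8216.486328125, 2311.634765625), (11199.19921875, 1271.0455322265625), 10.223634719848633)
(296, 160, 16, 29) ((4196.99951171875, -568.1944580078125), (2268.805419921875, 1210.2147216796875), 9.91141128540039)
```

View pics/w6.png

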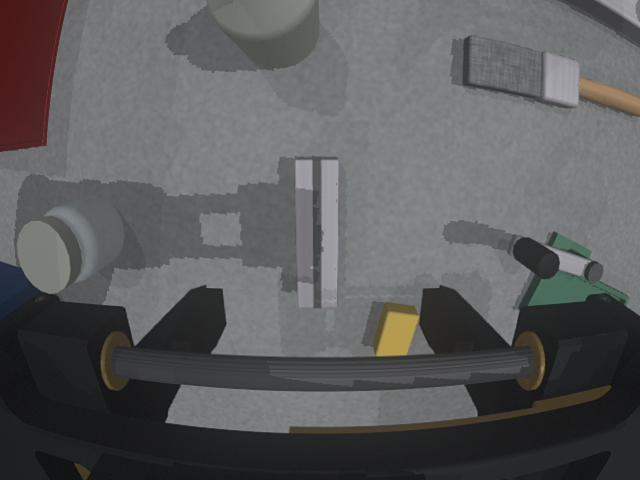

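The bar's top is centred at about (317,233), parallel to the fingers. The hold-down arm is open, with its knob at (540,255). Next I'll descend and grip.

```bash
python3 -m crank '[[-1,0.002,0.0035,-0.03,0,0,0],[-1,0,0,-0.03,0,0,0],[-1,0,0,-0.03,0,0,0],[-1,0,0,-0.022,0,0,0],[-1,0,0,-0.011,0,0,0],[-1,0,0,0,0,0,0],[1,0,0,0,0,0,0],[1,0,0,0,0,0,0],[1,0,0,0,0,0,0],[1,0,0,0,0,0,0],[1,0,0,0,0,0,0],[1,0,0,0,0,0,0],[1,0,0,0,0,0,0],[1,0,0,0,0,0,0],[1,0,0,0,0,0,0],[1,0,0,0,0,0,0],[1,0,0,0,0,0,0]]' 55
```

```text
time_s: 26.48
position: [0.6361, 0.286, 0.0127]
ee_rot: [0.0, 0.996, 0.088, -0.0]
ft_force: [-0.0, -0.4, 0.1]
finger_gap: 0.0296
grip_force: 55.0
```

```bash
python3 -m crank '[[1,0,0,0.02,0,0,0],[1,0,0,0.03,0,0,0],[1,0,0,0.03,0,0,0],[1,0,0,0.03,0,0,0],[1,0,0,0.02,0,0,0],[1,-0.0025,-0.0225,0,0,0,5.9],[1,-0.0025,-0.0225,0,0,0,5.9],[1,-0.0025,-0.0225,0,0,0,5.9],[1,-0.0025,-0.0225,0,0,0,5.9],[1,-0.0025,-0.0225,0,0,0,5.9],[1,-0.0025,-0.0225,0,0,0,5.9],[1,-0.0025,-0.0225,0,0,0,5.9],[1,-0.0025,-0.0225,0,0,0,5.9],[1,-0.0025,-0.0225,0,0,0,5.9],[1,-0.0025,-0.0225,0,0,0,5.9],[1,-0.0025,-0.0225,0,0,0,5.9],[1,-0.0025,-0.0225,0,0,0,5.9],[1,0,0,0,0,0,0],[1,0,0,0,0,0,0],[1,0,0,0,0,0,0]]' 55
python3 - <<'E'
from w import *
th=np.radians(-9.04);ex=np.array([np.cos(th),np.sin(th)]);ey=np.array([-ex[1],ex[0]]);im=d['img'][:,:,::-1].copy()
for a,b in[(28,68),(28,-68),(-28,-68),(-28,68)]:
    q=np.array([606,16.2])+a*ex+b*ey;cv2.circle(im,tuple(int(round(k)) for k in wpix([*q,12])),3,(0,0,255),1)
cv2.imwrite('pics/w7.png',im)
E
```

```text
time_s: 28.15
position: [0.6058, 0.0169, 0.1423]
ee_rot: [-0.001, 0.761, 0.648, -0.0]
ft_force: [0.3, 0.5, -2.3]
finger_gap: 0.0294
grip_force: 55.0
t 28.15 tcp [0.6058 0.0169 0.1423] yaw -9.2 z [-0.001  0.001 -1.   ] gap 0.0294
```

View pics/w7.png

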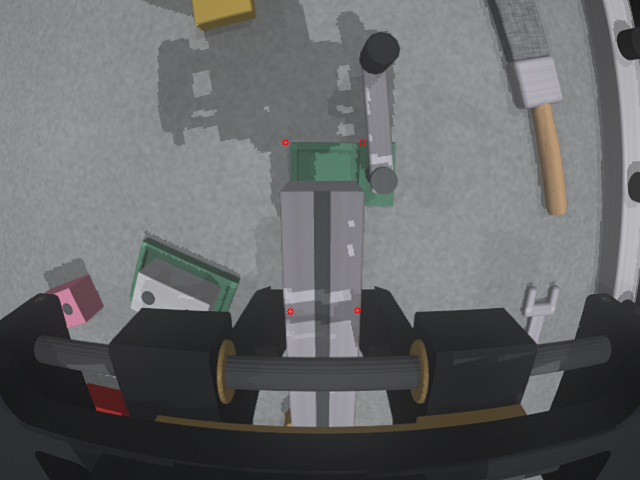

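The tray's left rim is at (291,143), against a marked 285, so the cradle sits about 2 mm further in +x. The hold-down arm is clear on the right.

```bash
python3 -m crank '[[1,0.002,0,-0.02,0,0,0],[1,0,0,-0.03,0,0,0],[1,0,0,-0.03,0,0,0],[1,0,0,-0.02,0,0,0],[1,0,0,-0.015,0,0,0],[1,0,0,-0.006,0,0,0],[1,0,0,-0.003,0,0,0],[1,0,0,0,0,0,0],[1,0,0,0,0,0,0]]' 55
```

```text
time_s: 28.95
position: [0.6091, 0.0163, 0.0198]
ee_rot: [0.001, 0.761, 0.649, 0.001]
ft_force: [0.2, -0.5, -3.5]
finger_gap: 0.0292
grip_force: 55.0
```

```bash
python3 -m crank '[[1,0,0,-0.0015,0,0,0],[1,0,0,-0.0015,0,0,0],[1,0,0,0,0,0,0],[1,0,0,0,0,0,0],[-1,0,0,0,0,0,0],[-1,0,0,0,0,0,0],[-1,0,0,0,0,0,0],[-1,0,0,0,0,0,0],[-1,0,0,0,0,0,0],[-1,0,0,0,0,0,0],[-1,0,0,0.02,0,0,0],[-1,0,0,0.03,0,0,0],[-1,0,0,0.03,0,0,0],[-1,0,0,0.03,0,0,0]]' 55
python3 -m crank '[[-1,0.004,0.0195,0,0,0,0.5],[-1,0.004,0.0195,0,0,0,0.5],[-1,0.004,0.0195,0,0,0,0.5],[-1,0.004,0.0195,0,0,0,0.5],[-1,0.004,0.0195,0,0,0,0.5],[-1,0.028,0.0195,0,0,0,0.5],[-1,0,0,0,0,0,0],[-1,0,0,0,0,0,0]]'
python3 - <<'E'
from w import *
print('knob',wpix([659,134,82]),'post',wpix([649,54,50]))
cv2.imwrite('pics/w8.png',d['img'][:,:,::-1])
E
```

```text
time_s: 30.12
position: [0.6077, 0.016, 0.1267]
ee_rot: [-0.0, 0.761, 0.649, -0.0]
ft_force: [1.1, 0.8, 0.7]
finger_gap: 0.088
grip_force: 0.0
time_s: 30.78
position: [0.6568, 0.1354, 0.1252]
ee_rot: [0.0, 0.743, 0.669, 0.0]
ft_force: [-0.3, -0.2, -0.7]
finger_gap: 0.0882
grip_force: 0.0
t 30.7833 tcp [0.6568 0.1354 0.1252] yaw -6.0 z [ 0.  0. -1.] gap 0.0882
knob (np.float64(327.70315049427035), np.float64(273.9599957348677)) post (np.float64(324.0692833055491), np.float64(361.71868847861333))
```

View pics/w8.png

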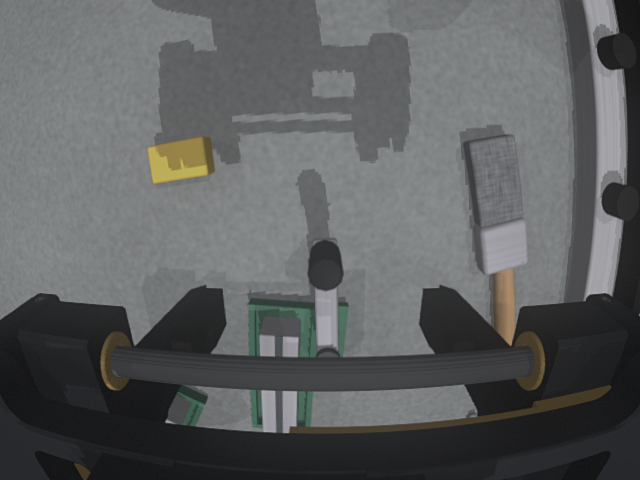

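The bar is lying in the cradle, and the knob is at (326,272) as expected. I'll grip it and swing the arm closed.

```bash
python3 -m crank '[[-1,0.001,0,-0.025,0,0,0],[-1,0,0,-0.025,0,0,0],[-1,0,0,-0.02,0,0,0],[-1,0,0,0,0,0,0],[1,0,0,0,0,0,0],[1,0,0,0,0,0,0],[1,0,0,0,0,0,0],[1,0,0,0,0,0,0],[1,0,0,0,0,0,0],[1,0,0,0,0,0,0],[1,0,0,0,0,0,0],[1,0,0,0,0,0,0],[1,0,0,0,0,0,0],[1,0,0,0,0,0,0],[1,0,0,0,0,0,0],[1,0,0,0,0,0,0]]' 8
python3 -m crank '[[1,-0.0087,0.0005,0,0,0,6.25],[1,-0.0087,-0.0004,0,0,0,6.25],[1,-0.0086,-0.0014,0,0,0,6.25],[1,-0.0084,-0.0023,0,0,0,6.25],[1,-0.0081,-0.0032,0,0,0,6.25],[1,-0.0077,-0.0041,0,0,0,6.25],[1,-0.0072,-0.0049,0,0,0,6.25],[1,-0.0067,-0.0056,0,0,0,6.25],[1,-0.006,-0.0063,0,0,0,6.25],[1,-0.0053,-0.0069,0,0,0,6.25],[1,-0.0045,-0.0075,0,0,0,6.25],[1,-0.0037,-0.0079,0,0,0,6.25],[1,-0.0028,-0.0083,0,0,0,6.25],[1,0,0,0,0,0,0],[1,0,0,0,0,0,0]]' 8
```

```text
time_s: 32.17
position: [0.6572, 0.1332, 0.0557]
ee_rot: [0.0, 0.744, 0.668, 0.0]
ft_force: [0.2, 0.6, -0.5]
finger_gap: 0.0195
grip_force: 8.0
time_s: 33.42
position: [0.5738, 0.0725, 0.0562]
ee_rot: [0.003, 0.13, 0.991, -0.0]
ft_force: [7.4, -2.9, -6.2]
finger_gap: 0.0197
grip_force: 8.0
```

```bash
python3 -m crank '[[1,-0.0005,-0.003,0,0,0,2],[1,-0.0005,-0.003,0,0,0,2],[1,0,0,0,0,0,0],[1,0,0,0,0,0,0]]' 8
```

```text
time_s: 33.75
position: [0.5728, 0.068, 0.0563]
ee_rot: [0.003, 0.095, 0.995, 0.0]
ft_force: [7.3, -1.1, -5.1]
finger_gap: 0.0196
grip_force: 8.0
```

```bash
python3 -m crank '[[1,-0.0003,-0.002,0,0,0,0],[1,-0.0003,-0.002,0,0,0,0],[1,0,0,0,0,0,0],[1,0,0,0,0,0,0]]' 8
```

```text
time_s: 34.08
position: [0.5727, 0.0678, 0.0563]
ee_rot: [0.004, 0.094, 0.996, 0.002]
ft_force: [9.2, 7.0, -8.9]
finger_gap: 0.0198
grip_force: 8.0
```

```bash
python3 -m crank '[[1,0,-0.002,0,0,0,0],[1,0,0,0,0,0,0],[1,0,0,0,0,0,0]]' 8
python3 -m crank '[[-1,0,0,0,0,0,0],[-1,0,0,0,0,0,0],[-1,0,0,0,0,0,0],[-1,0,0,0,0,0,0],[-1,0,0.004,0,0,0,0],[-1,0,0,0.03,0,0,0],[-1,0,0,0.03,0,0,0],[-1,0,0,0.03,0,0,0],[-1,-0.01,0.025,0.01,0,0,0],[-1,-0.01,0.025,0.01,0,0,0],[-1,-0.01,0.025,0.01,0,0,0],[-1,-0.01,0.025,0.01,0,0,0],[-1,-0.01,0.025,0.01,0,0,0],[-1,-0.01,0.025,0.01,0,0,0],[-1,-0.01,0.025,0.01,0,0,0],[-1,-0.01,0.025,0.01,0,0,0],[-1,-0.01,0.025,0,0,0,0],[-1,-0.01,0.025,0,0,0,0],[-1,0,0,0,0,0,0]]'
python3 - <<'E'
from h import *
d=snapshot('top');cv2.imwrite('pics/t9.png',cv2.resize(d['img'][130:290,270:550],None,fx=2.8,fy=2.8)[:,:,::-1])
E
```

```text
time_s: 34.33
position: [0.5727, 0.0677, 0.0564]
ee_rot: [0.004, 0.093, 0.996, 0.003]
ft_force: [8.6, 11.1, -8.8]
finger_gap: 0.0198
grip_force: 8.0
time_s: 35.92
position: [0.4656, 0.3231, 0.226]
ee_rot: [-0.001, 0.091, 0.996, 0.002]
ft_force: [-0.6, 0.0, 0.6]
finger_gap: 0.0879
grip_force: 0.0
```

View pics/t9.png

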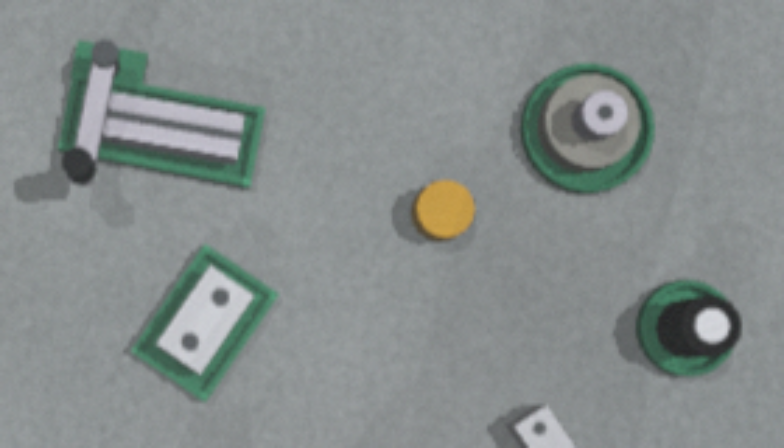

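Run:
```python
from h import *
d=snapshot('top');P=lambda x,y,z:ray(d,270+x/2.8,130+y/2.8,z)[:2]*1000
ang=lambda a,b:np.degrees(np.arctan2(*(b-a)[::-1]))
post=P(104.5,52,.05);kn=P(77,161,.082)
print('post-knob',ang(post,kn),np.linalg.norm(kn-post))
print('strap edges',ang(P(92,68,.044),P(79,140,.044)),ang(P(113,68,.044),P(97,152,.044)))
# bar axis from its bright top strips
s=d['img'][130:290,270:550];V=s.max(2);m=np.zeros_like(V);m[30:60,40:92]=(V>150)[30:60,40:92]
for c in blobs(m,40):
    c=c+np.array([270,130]);print('bar',np.concatenate([np.ravel(x) for x in rect(d,c,.034)]).round(1))
```

```text
post-knob 170.31812856133465 80.15919095800764
strap edges 171.42032419792156 170.82108758485438
bar [596.9   7.   86.9  12.4  81.1]
bar [614.8   5.6  89.6  11.8  80.9]
```

The final view shows the wheel, roller, block and bar in their nests. The hold-down arm points at 171°, square to the bar at 81°, and it stopped firmly against a push, so it is fully closed.

```bash
python3 -c "from plant import close_job;print(close_job())"
```

```text
the job is handed in; nothing more can be done
None
```

All four parts are seated in their nests, the hold-down arm is closed across the bar, everything is released, and the job is handed in at about 36 s; the hand-in call gave no verdict.

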